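# Set the dividing dial to the long scale line and lock it

### The job

Set the dividing fixture: with the fingertips, push the dial round by one of its studs until its index line meets the one long scale line on the collar (opposite the lock pin), then press the lock pin fully down. Only touch and push: do not lift or squeeze anything, do not shift the fixture, leave the other things on the cabinet where they are, and do not press the pin while the dial is off the line.

Things in the scene. Friction and masses are not known exactly. Their poses are not given: they have to be found in the camera images.
- fixture: Dividing fixture standing free on rubber feet (3 kg; slides if pushed hard): round grey base 144 mm across under a pale steel collar 141 mm across, collar top 34 mm above the cabinet. Origin: on the dial's axis at the cabinet top. +x points from the axis to the long scale line, -x to the lock pin, which stands on a grey lug 34 mm wide reaching 107 mm from the axis; z up.
- dial_axis (a point): Centre of the dial's upper face, 44.5 mm above the cabinet top. The dial is a black disc 106 mm across, lying flat. It turns both ways without stops about its vertical axis against even friction (0.06 N m) and stays where it is left. A low hub in its middle, 22 mm across, rises 4 mm.
- index_mark (a point): Outer end of the dial's index line, at the dial's rim 53.5 mm from the axis. The index is a single white line on the black dial, 26 mm long and 4 mm wide, running radially out to the rim.
- long_line (a point): Inner end of the target line on the collar round the dial, 53.5 mm from the axis. The collar shows 24 black radial lines 15 degrees apart: 23 thin ones 5.5 mm long, and this one long line, 15 mm long and 5 mm wide. When the dial is set, index_mark lies on this point.
- stud_a (a point): Top centre of one of the dial's two finger studs: upright steel pins 12 mm across, tops 68.5 mm above the cabinet top (24 mm above the dial), 36 mm from the axis. This one stands 90 degrees counter-clockwise (seen from above) from the index line.
- stud_b (a point): Top centre of the other, identical stud, opposite stud_a (90 degrees clockwise from the index line).
- dial (a joint): Angle of the dial, rad: counter-clockwise (seen from above) from the long line to the index line; 0 (or any whole turn) is set.
- pin_top (a point): Centre of the top of the lock pin: a black round head 18 mm across on a steel boss 28 mm across whose top is 34 mm above the cabinet top, 92 mm from the dial's axis on the side away from the long line. Raised, its top is 58 mm above the cabinet top; fully down, 48 mm.
- pin (a joint): Travel of the lock pin, m: 0 raised, 0.010 fully down. It resists with about 5 N and stays where it is left. It does not itself hold the dial.
- punch: Bystander: black hand punch standing on end beside the fixture, 20 mm across, 60 mm tall; origin under its centre. It may move no more than 15 mm.
- parts_box: Bystander: little card box beside the fixture, 24 x 50 x 10 mm; origin under its centre. It may move no more than 15 mm.
- eye_loupe: Bystander: black eye loupe standing beside the fixture, 41 mm across, 30 mm tall; origin under its centre. It may move no more than 15 mm.
- pliers_dark: Bystander: small pliers lying behind the fixture, 51 x 147 x 11 mm; origin under the centre. They may move no more than 15 mm.
- solder_packet: Bystander: silvered packet lying behind the fixture, 54 x 104 x 22 mm; origin under its centre. It may move no more than 15 mm.
- fine_tweezers: Bystander: steel tweezers lying at the front edge of the cabinet, 12 x 136 x 10 mm; origin under the centre. They may move no more than 15 mm.
Not all that is in view belongs to the job. What is shaped like the fixture but green is not meant.

How it is judged:
By the outcome, as a careful person would: the job done as asked, in the order asked, and still so for the second after the job is handed in, with the robot touching nothing.
It also fails if it takes over 58 s, if anything falls off the work surface, if the arm or the gripper's body presses on something with over 40 N, if the wrist force passes 120 N, or if a joint passes its speed limit or range.

### The arm

A 7-joint arm with a two-finger parallel gripper is mounted at the origin on a cart in front of the work surface, level with it; the furniture and walls round the work are solid. World frame = base frame: x ahead of the robot, y to its left, z up, the work surface at z = 0. Lengths are in m, angles in rad, forces in N, time in s.
With the tool pointing down it reaches from about 0.425 to 0.825 m from the base axis. Payload 3.6 kg.
Tool frame: the origin (TCP) lies at the very end of the fingers, on their centre line; the grasp point (between the pads) lies 19 mm behind it (grip_depth is the distance from the TCP to the grasp point, in m); z points along the fingers, y is the line along which they close (so a half turn about z gives the same grasp; the last joint's range is limited). The gripper opens to 93 mm and grips with 3 to 60 N. Pads are 15 mm wide; open, the fingers measure 128 mm over their backs; the gripper's body (75 mm by 188 mm) begins 65 mm behind the grasp point.
Start: joints at [-1.23, 0.615, -0.013, 1.423, 0.008, 1.103, -0.04], TCP at [0.233, 0.607, 0.219] pointing down, gripper open.
Joint ranges: [-3.12, 3.12], [-0.3, 2.06], [-1.34, 1.32], [0.26, 2.42], [-1.36, 4.5], [0.01, 1.98], [-2.84, 2.84]. Speed limits (rad/s): [2.79, 2.79, 3.14, 3.14, 3.14, 3.14, 3.14].

### API

Orientations are given as a unit quaternion [x, y, z, w].
In Python, from rig import * gives the robot as it stands.
- The arm moves only by the tool move_arm, never from a script. Its argument "moves" is a list of rows, each an object of numbers: "tx", "ty", "tz": the shift along the tool's x, y, z in cm; "twist": the turn about the tool's z in rad; "gripper": the opening, from 0 (shut) to 1 (fully open). A call has 1 to 10 rows; each row shifts and turns the commanded pose from where the row before left it, along the tool's axes as they then stand; what a row does not reach is not made up. A row lasts 1/12 s, in which the tool goes at most 41.7 mm and 7.16 degrees, less where a joint would pass 70% of its speed; a pose out of reach is approached as far as the arm can. A call is refused whole if a number of a shift passes 4.17 or a number of a turn 0.125, either way. A call with a gripper value outside its range is refused whole. The fingers move at their own pace and stop on an object; "squeeze" is the grip in N (left out, the last holds). Time passes only in rows, so rows that do not move let the fingers close. It gives the time, the measured TCP pose, the force, the opening and the grip force at its end, in the units of the state.
- read_state(): the state, without advancing time (a new reading comes with each control period).
- capture(name): name is "side" or "top"; returns (picture, depth): 400x640x3 uint8, blue, green, red; 400x640 float32, m along the optical axis (not along the pixel's ray), 0 where there is no reading.
- calibration(name): a dict with "K" (3x3 intrinsics, pixels), "k1" (the pictures are not rectified: a ray, as slopes to the right and down, at radius r is drawn at 1 + k1 r^2 times it, then the intrinsics apply), "origin" and "orientation" of the camera in the world. Camera axes: x right, y down, z forward; pixel columns grow to the right and rows downward; lengths in m; the calibration is good to about 2 mm. A picture is of the moment at which its call begins. calibration takes no time and is no camera call.
- finish_job(): hands the job in; it is judged then, once.
The state is a dict: "time_s": time; "qpos": joint angles; "dq": joint speeds; "effort": joint torques, N m; "ee_pos": TCP position; "tcp_rot": TCP orientation; "force": force on the tool from outside, world axes, zero at the start; "moment": the same for the moment, N m; "grip_width": opening from 0.0 (shut) to 1.0 (fully open); "finger_force": force on a finger pad.
Only numpy, scipy, OpenCV 4.12 (cv2) and the standard library are available. Lean on these libraries where they do the work, as an engineer would, in place of code of your own. Each camera call takes 0.05 s, during which the arm holds its last target. There are 200 camera calls.

## Working session

There is one attempt and no reset: what is moved stays moved. The work goes in short steps, Python scripts to look and compute and a tool call to move; the robot and the scene stay as the last step left them, time stands still between calls to the robot, and variables do not carry over. Pictures are saved under pics/ and viewed, at most 10 in all, crops included, and the job is handed in when it is done.

Besides the shell and the picture viewer there is one more tool, called after ">>>" as a command line: name --argument value ..., lists and objects as JSON in quotes. move_arm: Moves the arm, as the interface text tells. Its arguments: {"type":"object","properties":{"moves":{"type":"array"},"squeeze":{"type":"number"}},"required":["moves"]}

```bash
mkdir -p pics; ls; cat > h.py <<'E'
from rig import *
import numpy as np, cv2
from scipy.spatial.transform import Rotation as R
def ray(c,u,v):
    K=np.array(c["K"]);k=c["k1"]
    d=np.array([(u-K[0,2])/K[0,0],(v-K[1,2])/K[1,1]]);s=d.copy()
    for _ in range(20): s=d/(1+k*(s@s))
    return R.from_quat(c["orientation"]).apply([s[0],s[1],1.])
def onplane(c,u,v,z):
    r=ray(c,u,v);o=np.array(c["origin"]);return o+r*(z-o[2])/r[2]
def proj(c,p):
    K=np.array(c["K"]);q=R.from_quat(c["orientation"]).inv().apply(np.array(p)-c["origin"])
    s=q[:2]/q[2];s=s*(1+c["k1"]*(s@s));return K[0,0]*s[0]+K[0,2],K[1,1]*s[1]+K[1,2]
E
python3 - <<'E'
from h import *
for n in ("top","side"):
    p,d=capture(n);cv2.imwrite(f"pics/{n}0.png",p);np.save(f"{n}_d.npy",d);print(n,calibration(n))
s=read_state();print(s)
E
```

```text
pics
top {'K': array([[517.75543203,   0.        , 326.55446669],
       [  0.        , 517.75543203, 202.90756693],
       [  0.        ,   0.        ,   1.        ]]), 'k1': -0.1283200471774233, 'origin': array([ 0.40411609, -0.02462468,  0.9938388 ]), 'orientation': array([ 0.70513767, -0.70483453,  0.0492491 , -0.05969657])}
side {'K': array([[383.20932245,   0.        , 323.21619776],
       [  0.        , 383.20932245, 192.28978448],
       [  0.        ,   0.        ,   1.        ]]), 'k1': -0.026452996009959998, 'origin': array([ 0.27705475, -0.56614796,  0.63936903]), 'orientation': array([ 0.88836034, -0.23504893,  0.09698476, -0.3823112 ])}
{'time_s': 0.1, 'qpos': array([-1.23053872,  0.61581075, -0.01259018,  1.42469181,  0.00809394,
        1.10340345, -0.04040406]), 'dq': array([ 8.21494825e-04, -3.26799523e-04, -8.62482087e-05, -5.33182447e-03,
       -1.31644518e-06, -1.39388212e-03, -1.21846034e-03]), 'effort': array([ 8.81779597e-04, -4.60040689e+01,  2.09680866e-01, -1.66245478e+01,
       -6.12403289e-02,  1.69283745e-02,  9.81501557e-05]), 'ee_pos': array([0.23283606, 0.60612461, 0.21762023]), 'tcp_rot': array([ 1.82334534e-01,  9.83235901e-01, -1.11585017e-03, -1.88234581e-04]), 'force': array([0.28876443, 0.32886047, 0.23164363]), 'moment': array([-0.01877685,  0.01305356,  0.03812056]), 'finger_force': 0.0, 'grip_width': 0.9964572818291779}
```

View pics/top0.png

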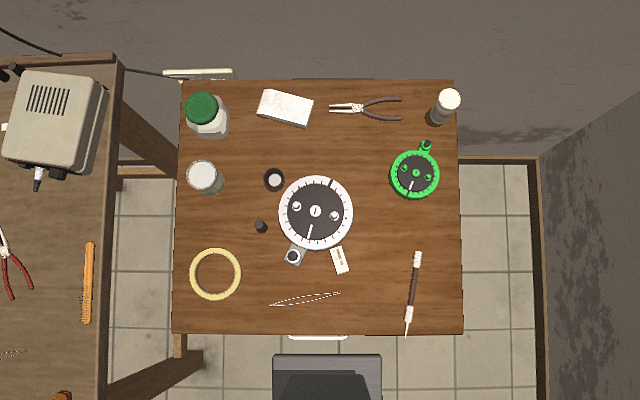

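View pics/side0.png

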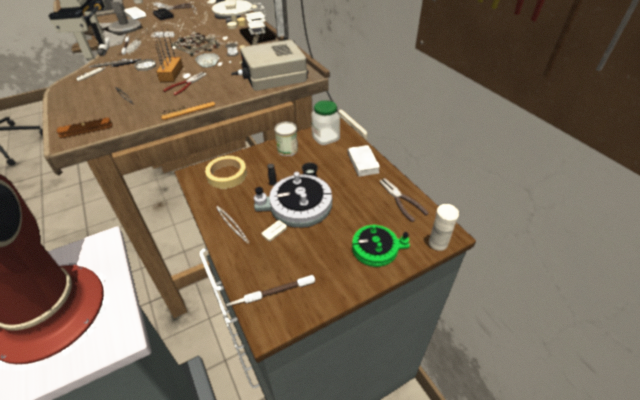

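The top view shows the fixture's collar around (316,212), the pin near (293,256), the long line near (331,184), the index line near (309,232), and studs at about (297,206) and (334,216). In the side view the fixture is at about (301,198). I'll measure these now.

```bash
cat > m.py <<'E'
from h import *
import sys
def measure(tag=None,cen=None,verbose=True):
    c=calibration("top");p,d=capture("top")
    # rectified overhead view of fixture at z, 0.25 mm/px
    def warp(cx,cy,z,half=0.12,s=0.0005):
        n=int(2*half/s);X=cx+half-np.arange(n)*s;Y=cy+half-np.arange(n)*s
        gx,gy=np.meshgrid(X,Y,indexing="ij")
        K=np.array(c["K"]);q=R.from_quat(c["orientation"]).inv().apply(np.stack([gx,gy,np.full_like(gx,z)],-1).reshape(-1,3)-c["origin"])
        t=q[:,:2]/q[:,2:];t=t*(1+c["k1"]*(t**2).sum(1,keepdims=True))
        u=(K[0,0]*t[:,0]+K[0,2]).reshape(n,n).astype(np.float32);v=(K[1,1]*t[:,1]+K[1,2]).reshape(n,n).astype(np.float32)
        return cv2.remap(p,u,v,cv2.INTER_LINEAR)
    return c,p,d,warp
if __name__=="__main__":
    c,p,d,warp=measure()
    a=onplane(c,316,212,.034);print("rough",a)
    hsv=cv2.cvtColor(p,cv2.COLOR_BGR2HSV)
    m=((hsv[...,1]<40)&(hsv[...,2]>170)).astype(np.uint8)
    roi=np.zeros_like(m);cv2.circle(roi,(316,212),41,1,-1);m*=roi
    cs,_=cv2.findContours(m,cv2.RETR_EXTERNAL,cv2.CHAIN_APPROX_NONE);k=max(cs,key=cv2.contourArea)
    pts=np.array([onplane(c,*q[0],.034)[:2] for q in cv2.convexHull(k)])
    (x,y),r=cv2.minEnclosingCircle((pts*1000).astype(np.float32));print("collar",x,y,r)
    A=np.c_[2*pts,np.ones(len(pts))];s=np.linalg.lstsq(A,(pts**2).sum(1),rcond=None)[0];print("fit",s[:2],np.sqrt(s[2]+s[:2]@s[:2]))
    print("depth heights", [ (np.array(c["origin"])+ray(c,u,v)*d[v,u]).round(4).tolist() for u,v in ((316,212),(293,256),(297,206),(334,216),(325,225))])
    w=np.hstack([warp(s[0],s[1],.034,.11,.00055),warp(s[0],s[1],.0445,.11,.00055)])
    cv2.imwrite("pics/w0.png",w)
E
python3 m.py
```

```text
rough [0.53613085 0.00945052 0.034     ]
collar 536.8466796875 11.381382942199707 70.36457061767578
fit [0.5368056  0.01104941] 0.06995708335564385
depth heights [[0.5341, 0.0089, 0.0485], [0.4527, 0.0499, 0.0566], [0.5425, 0.0428, 0.0674], [0.5244, -0.0242, 0.0662], [0.5104, -0.0077, 0.0457]]
```

View pics/w0.png

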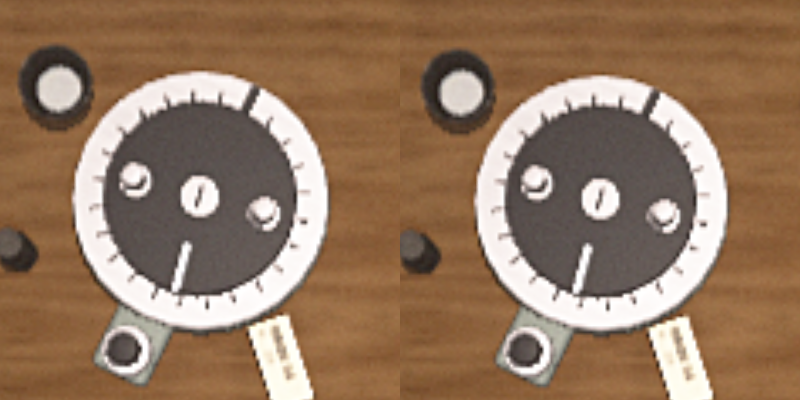

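The rectified view has up = +x and left = +y. The axis is at about (0.537, 0.011). The long line is at about -28° (pixel 254,98). The index is at about 167° (pixels 587,245 to 577,292), so the dial needs about 165° CCW. stud_a is at about -103° (665,214).

My plan is to use closed fingers behind stud_a and orbit it CCW. First I'll travel over.

>>> move_arm --moves '[{"tx": -2.6, "ty": -2.6, "gripper": 0}, {"tx": -2.6, "ty": -2.6, "gripper": 0}, {"tx": -2.6, "ty": -2.6, "gripper": 0}, {"tx": -2.6, "ty": -2.6, "gripper": 0}, {"tx": -2.6, "ty": -2.6, "gripper": 0}, {"tx": -2.6, "ty": -2.6, "gripper": 0}, {"tx": -2.6, "ty": -2.6, "gripper": 0}, {"tx": -2.6, "ty": -2.6, "gripper": 0}, {"tx": -2.6, "ty": -2.6, "gripper": 0}]'

```text
validation failed for argument at $.mo...
```

>>> move_arm --moves '[{"tx": -2.6, "ty": -2.6, "tz": 0.0, "twist": 0.0, "gripper": 0.0}, {"tx": -2.6, "ty": -2.6, "tz": 0.0, "twist": 0.0, "gripper": 0.0}, {"tx": -2.6, "ty": -2.6, "tz": 0.0, "twist": 0.0, "gripper": 0.0}, {"tx": -2.6, "ty": -2.6, "tz": 0.0, "twist": 0.0, "gripper": 0.0}, {"tx": -2.6, "ty": -2.6, "tz": 0.0, "twist": 0.0, "gripper": 0.0}, {"tx": -2.6, "ty": -2.6, "tz": 0.0, "twist": 0.0, "gripper": 0.0}, {"tx": -2.6, "ty": -2.6, "tz": 0.0, "twist": 0.0, "gripper": 0.0}, {"tx": -2.6, "ty": -2.6, "tz": 0.0, "twist": 0.0, "gripper": 0.0}, {"tx": -2.6, "ty": -2.6, "tz": 0.0, "twist": 0.0, "gripper": 0.0}]'

```text
time_s: 0.9
ee_pos: [0.3679, 0.3026, 0.2186]
tcp_rot: [0.182, 0.983, -0.0, -0.0]
force: [1.0, 0.4, 0.5]
grip_width: 0.401
finger_force: 0.0
```

>>> move_arm --moves '[{"tx": -2.6, "ty": -2.6, "tz": 0.0, "twist": 0.0, "gripper": 0.0}, {"tx": -2.6, "ty": -2.6, "tz": 0.0, "twist": 0.0, "gripper": 0.0}, {"tx": -2.6, "ty": -2.6, "tz": 0.0, "twist": 0.0, "gripper": 0.0}, {"tx": -2.6, "ty": -2.6, "tz": 0.0, "twist": 0.0, "gripper": 0.0}, {"tx": -2.6, "ty": -2.6, "tz": 0.0, "twist": 0.0, "gripper": 0.0}, {"tx": -2.6, "ty": -2.6, "tz": 0.0, "twist": 0.0, "gripper": 0.0}, {"tx": -2.6, "ty": -2.6, "tz": 0.0, "twist": 0.0, "gripper": 0.0}, {"tx": -2.6, "ty": -2.6, "tz": 0.0, "twist": 0.0, "gripper": 0.0}, {"tx": -2.6, "ty": -2.6, "tz": 0.0, "twist": 0.0, "gripper": 0.0}]'

```text
time_s: 1.65
ee_pos: [0.5024, 0.0003, 0.2186]
tcp_rot: [0.182, 0.983, 0.0, -0.0]
force: [0.4, 1.3, 1.0]
grip_width: 0.006
finger_force: 0.0
```

>>> move_arm --moves '[{"tx": 0.0, "ty": 0.0, "tz": 0.0, "twist": 0.125, "gripper": 0.0}, {"tx": 0.0, "ty": 0.0, "tz": 0.0, "twist": 0.125, "gripper": 0.0}, {"tx": 0.0, "ty": 0.0, "tz": 0.0, "twist": 0.125, "gripper": 0.0}, {"tx": 0.0, "ty": 0.0, "tz": 0.0, "twist": 0.125, "gripper": 0.0}, {"tx": 0.0, "ty": 0.0, "tz": 0.0, "twist": 0.125, "gripper": 0.0}, {"tx": 0.0, "ty": 0.0, "tz": 0.0, "twist": 0.125, "gripper": 0.0}, {"tx": 0.0, "ty": 0.0, "tz": 0.0, "twist": 0.125, "gripper": 0.0}, {"tx": 0.0, "ty": 0.0, "tz": 0.0, "twist": 0.125, "gripper": 0.0}, {"tx": 0.0, "ty": 0.0, "tz": 0.0, "twist": 0.125, "gripper": 0.0}, {"tx": 0.0, "ty": 0.0, "tz": 0.0, "twist": 0.125, "gripper": 0.0}]'

```text
time_s: 2.48
ee_pos: [0.5019, 0.0022, 0.2185]
tcp_rot: [0.725, 0.689, -0.0, -0.0]
force: [-0.1, -1.6, 0.6]
grip_width: 0.008
finger_force: 0.0
```

>>> move_arm --moves '[{"tx": 0.0, "ty": 0.0, "tz": 0.0, "twist": 0.125, "gripper": 0.0}, {"tx": 0.0, "ty": 0.0, "tz": 0.0, "twist": 0.125, "gripper": 0.0}, {"tx": 0.0, "ty": 0.0, "tz": 0.0, "twist": 0.125, "gripper": 0.0}, {"tx": 0.0, "ty": 0.0, "tz": 0.0, "twist": 0.125, "gripper": 0.0}, {"tx": 0.0, "ty": 0.0, "tz": 0.0, "twist": 0.125, "gripper": 0.0}, {"tx": 0.0, "ty": 0.0, "tz": 0.0, "twist": 0.125, "gripper": 0.0}, {"tx": 0.0, "ty": 0.0, "tz": 0.0, "twist": 0.125, "gripper": 0.0}, {"tx": 0.0, "ty": 0.0, "tz": 0.0, "twist": 0.125, "gripper": 0.0}, {"tx": 0.0, "ty": 0.0, "tz": 0.0, "twist": 0.125, "gripper": 0.0}, {"tx": 0.0, "ty": 0.0, "tz": 0.0, "twist": 0.125, "gripper": 0.0}]'

```text
time_s: 3.32
ee_pos: [0.5019, 0.0023, 0.2185]
tcp_rot: [0.991, 0.134, -0.0, -0.0]
force: [-0.1, 0.2, -0.5]
grip_width: 0.003
finger_force: 0.0
```

>>> move_arm --moves '[{"tx": 0.0, "ty": 0.0, "tz": 0.0, "twist": 0.125, "gripper": 0.0}, {"tx": 0.0, "ty": 0.0, "tz": 0.0, "twist": 0.125, "gripper": 0.0}, {"tx": 0.0, "ty": 0.0, "tz": 0.0, "twist": 0.125, "gripper": 0.0}, {"tx": 0.0, "ty": 0.0, "tz": 0.0, "twist": 0.125, "gripper": 0.0}, {"tx": 0.0, "ty": 0.0, "tz": 0.0, "twist": 0.125, "gripper": 0.0}, {"tx": 0.0, "ty": 0.0, "tz": 0.0, "twist": 0.125, "gripper": 0.0}, {"tx": 0.0, "ty": 0.0, "tz": 0.0, "twist": 0.125, "gripper": 0.0}, {"tx": 0.0, "ty": 0.0, "tz": 0.0, "twist": 0.125, "gripper": 0.0}, {"tx": 0.0, "ty": 0.0, "tz": 0.0, "twist": 0.125, "gripper": 0.0}, {"tx": 0.0, "ty": 0.0, "tz": 0.0, "twist": 0.0, "gripper": 0.0}]'

```text
time_s: 4.15
ee_pos: [0.5019, 0.0024, 0.218]
tcp_rot: [0.911, -0.413, -0.0, 0.001]
force: [0.1, 0.3, -0.4]
grip_width: 0.009
finger_force: 0.0
```

>>> move_arm --moves '[{"tx": 1.4, "ty": 0.4, "tz": 2.0, "twist": 0.0, "gripper": 0.0}, {"tx": 0.0, "ty": 0.0, "tz": 4.0, "twist": 0.0, "gripper": 0.0}, {"tx": 0.0, "ty": 0.0, "tz": 4.0, "twist": 0.0, "gripper": 0.0}, {"tx": 0.0, "ty": 0.0, "tz": 3.8, "twist": 0.0, "gripper": 0.0}, {"tx": 0.0, "ty": 0.0, "tz": 0.0, "twist": 0.0, "gripper": 0.0}, {"tx": 0.0, "ty": 0.0, "tz": 0.0, "twist": 0.0, "gripper": 0.0}]'

```text
time_s: 4.65
ee_pos: [0.5074, -0.0111, 0.0799]
tcp_rot: [0.911, -0.412, -0.002, 0.001]
force: [0.5, -1.0, 0.4]
grip_width: 0.007
finger_force: 0.0
```

```bash
python3 - <<'E'
from h import *
s=read_state();print(s["ee_pos"],s["qpos"].round(2))
p,d=capture("side");c=calibration("side");print(proj(c,s["ee_pos"]),proj(c,(.537,.0108,.0445)))
a=cv2.resize(p[130:250,220:380],None,fx=4,fy=4,interpolation=cv2.INTER_CUBIC)
cv2.imwrite("pics/s1.png",a)
p,d=capture("top");cv2.imwrite("pics/t1.png",p)
E
```

```text
[ 0.50738622 -0.01105156  0.07990208] [-0.57  0.77  0.9   2.   -0.85  0.81 -1.59]
(np.float64(291.2398074359468), np.float64(189.91520631743603)) (np.float64(299.7951194861454), np.float64(191.12716854378473))
```

View pics/s1.png

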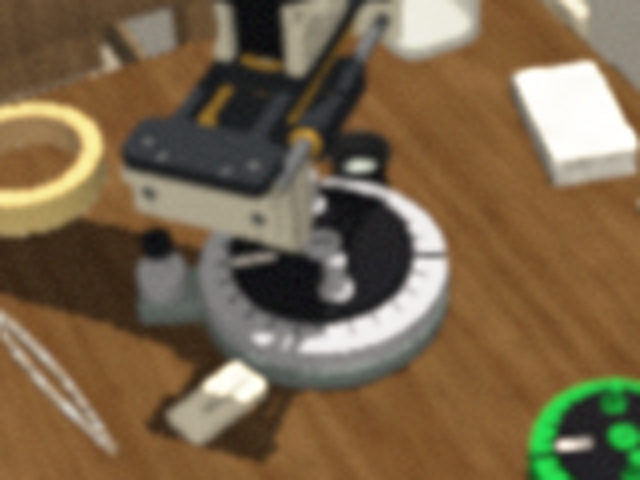

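The side close-up shows a pale gripper block with its lower right corner at crop (300,248), close to the projected TCP (285,240). It extends left to (135,205), so I need to know what that block is relative to the tool.

```bash
python3 - <<'E'
from h import *
s=read_state();p,d=capture("side");c=calibration("side");t=R.from_quat(s["tcp_rot"])
o=np.array(c["origin"])
for u,v in ((300,245),(300,225),(295,200),(280,235),(260,225),(230,215),(200,205),(160,195),(140,190),(140,175),(200,150),(270,170),(313,240),(310,200)):
    U,V=220+u//4,130+v//4
    z=d[V,U]; q=o+ray(c,U,V)*z
    print((u,v),(t.inv().apply(q-s["ee_pos"])*1000).round(0),p[V,U])
E
```

```text
(300, 245) [ 12.  14. -10.] [ 92 103 108]
(300, 225) [ 11.  10. -20.] [111 128 137]
(295, 200) [ 11.  17. -42.] [127 147 155]
(280, 235) [ 37.  85. -89.] [142 165 173]
(260, 225) [ 27.  85. -90.] [132 151 161]
(230, 215) [ 12.  85. -94.] [141 163 170]
(200, 205) [ -1.  86. -95.] [141 164 170]
(160, 195) [-21.  87. -98.] [124 145 151]
(140, 190) [-30.  87. -98.] [119 142 153]
(140, 175) [ -26.   92. -112.] [134 155 162]
(200, 150) [   2.   84. -128.] [67 61 58]
(270, 170) [  36.   88. -128.] [60 57 53]
(313, 240) [ -2. -32.  33.] [100 103 106]
(310, 200) [ 11.  -2. -26.] [119 138 144]
```

View pics/t1.png

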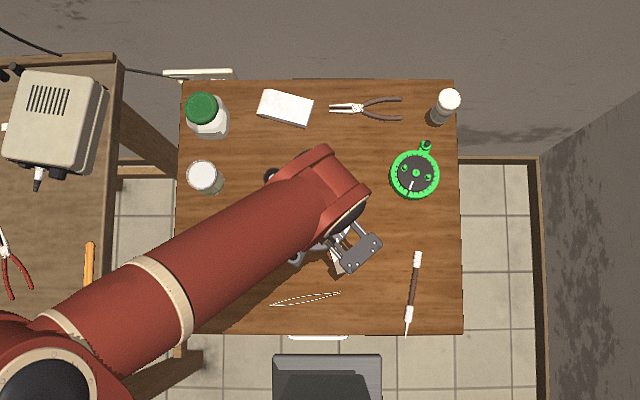

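The body block sits at tool y≈85, z≈-90, as specified. The finger's front face is at x≈+11 mm, so contact comes about 17 mm from the stud's centre. In the top view the arm hides the fixture, so I'll use the side view while the arm is there. Next I lower the fingers and orbit.

>>> move_arm --moves '[{"tx": 0.0, "ty": 0.0, "tz": 1.4, "twist": 0.0, "gripper": 0.0}, {"tx": 0.0, "ty": 0.0, "tz": 1.3, "twist": 0.0, "gripper": 0.0}, {"tx": 0.3, "ty": 0.0, "tz": 0.0, "twist": 0.0, "gripper": 0.0}, {"tx": 0.0, "ty": 0.0, "tz": 0.0, "twist": 0.0, "gripper": 0.0}]'

```text
time_s: 5.13
ee_pos: [0.5117, -0.014, 0.0553]
tcp_rot: [0.911, -0.412, 0.002, -0.0]
force: [0.9, -0.3, 0.5]
grip_width: 0.005
finger_force: 0.0
```

>>> move_arm --moves '[{"tx": 0.36, "ty": -0.018, "tz": 0.0, "twist": -0.1, "gripper": 0.0}, {"tx": 0.36, "ty": -0.018, "tz": 0.0, "twist": -0.1, "gripper": 0.0}, {"tx": 0.36, "ty": -0.018, "tz": 0.0, "twist": -0.1, "gripper": 0.0}, {"tx": 0.36, "ty": -0.018, "tz": 0.0, "twist": -0.1, "gripper": 0.0}, {"tx": 0.36, "ty": -0.018, "tz": 0.0, "twist": -0.1, "gripper": 0.0}]'

```text
time_s: 5.55
ee_pos: [0.5246, -0.0225, 0.0551]
tcp_rot: [0.985, -0.171, -0.001, -0.001]
force: [-2.2, 2.3, 0.2]
grip_width: 0.009
finger_force: 1.5
```

```bash
python3 - <<'E'
from h import *
s=read_state();print(s["ee_pos"],s["force"],s["qpos"].round(2))
p,d=capture("side")
cv2.imwrite("pics/s2.png",cv2.resize(p[130:250,220:380],None,fx=4,fy=4,interpolation=cv2.INTER_CUBIC))
E
```

```text
[ 0.52459447 -0.02248043  0.05509416] [-2.21217563  2.29841585  0.21789166] [-0.45  0.77  0.72  1.96 -0.78  0.72 -1.15]
```

View pics/s2.png

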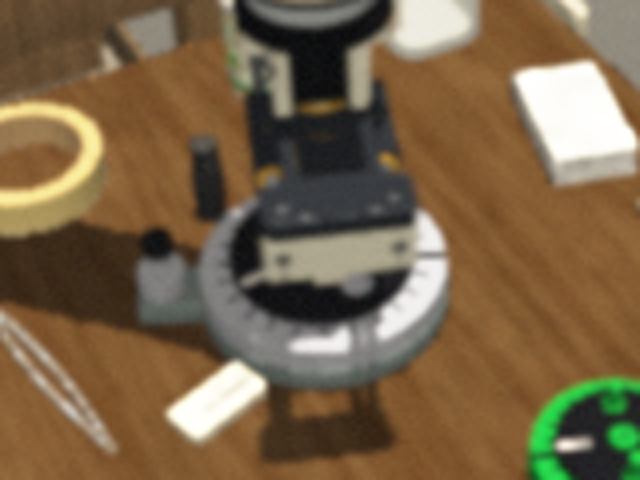

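The fingers touch stud_a, seen at crop (357,285), with about 3 N. The dial is turning and the collar hasn't moved. I'll carry on round.

>>> move_arm --moves '[{"tx": 0.36, "ty": -0.018, "tz": 0.0, "twist": -0.1, "gripper": 0.0}, {"tx": 0.36, "ty": -0.018, "tz": 0.0, "twist": -0.1, "gripper": 0.0}, {"tx": 0.36, "ty": -0.018, "tz": 0.0, "twist": -0.1, "gripper": 0.0}, {"tx": 0.36, "ty": -0.018, "tz": 0.0, "twist": -0.1, "gripper": 0.0}, {"tx": 0.36, "ty": -0.018, "tz": 0.0, "twist": -0.1, "gripper": 0.0}, {"tx": 0.36, "ty": -0.018, "tz": 0.0, "twist": -0.1, "gripper": 0.0}, {"tx": 0.36, "ty": -0.018, "tz": 0.0, "twist": -0.1, "gripper": 0.0}, {"tx": 0.36, "ty": -0.018, "tz": 0.0, "twist": -0.1, "gripper": 0.0}, {"tx": 0.36, "ty": -0.018, "tz": 0.0, "twist": -0.1, "gripper": 0.0}, {"tx": 0.36, "ty": -0.018, "tz": 0.0, "twist": -0.1, "gripper": 0.0}]'

```text
time_s: 6.43
ee_pos: [0.5576, -0.019, 0.0546]
tcp_rot: [0.947, 0.32, -0.002, -0.0]
force: [-4.1, -1.0, 1.2]
grip_width: 0.008
finger_force: 1.5
```

>>> move_arm --moves '[{"tx": 0.36, "ty": -0.018, "tz": 0.0, "twist": -0.1, "gripper": 0.0}, {"tx": 0.36, "ty": -0.018, "tz": 0.0, "twist": -0.1, "gripper": 0.0}, {"tx": 0.36, "ty": -0.018, "tz": 0.0, "twist": -0.1, "gripper": 0.0}, {"tx": 0.36, "ty": -0.018, "tz": 0.0, "twist": -0.1, "gripper": 0.0}, {"tx": 0.36, "ty": -0.018, "tz": 0.0, "twist": -0.1, "gripper": 0.0}, {"tx": 0.36, "ty": -0.018, "tz": 0.0, "twist": -0.1, "gripper": 0.0}, {"tx": 0.36, "ty": -0.018, "tz": 0.0, "twist": -0.1, "gripper": 0.0}, {"tx": 0.36, "ty": -0.018, "tz": 0.0, "twist": -0.1, "gripper": 0.0}]'

```text
time_s: 7.1
ee_pos: [0.5728, 0.0032, 0.0547]
tcp_rot: [0.748, 0.663, -0.002, 0.001]
force: [-1.3, -2.9, -1.4]
grip_width: 0.005
finger_force: 1.3
```

```bash
python3 - <<'E'
from h import *
s=read_state();r=(s["ee_pos"]-np.array([.537,.0108,0]))[:2];y=R.from_quat(s["tcp_rot"]).apply([0,1,0])
print(s["ee_pos"],s["force"],s["qpos"].round(2),np.hypot(*r),np.degrees(np.arctan2(r[1],r[0])),np.degrees(np.arctan2(y[1],y[0])))
p,d=capture("side");p2,_=capture("top")
f=lambda a:cv2.resize(a,(400,300),interpolation=cv2.INTER_CUBIC)
cv2.imwrite("pics/s3.png",np.hstack([f(p[130:250,220:380]),f(p2[137:287,216:416])]))
E
```

```text
[0.57279458 0.00315247 0.05468908] [-1.34901493 -2.86466046 -1.36333716] [-0.2   0.72  0.25  1.82 -0.27  0.64  0.09] 0.03660241065092083 -12.059949294051124 -6.885599674471714
```

View pics/s3.png

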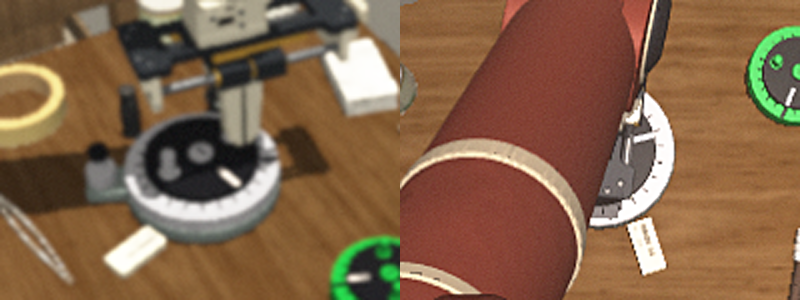

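The left half (side) shows the index line at about (229,177), lower right on the dial, with the fingers in front of the long line. I'll measure its angle from the side view.

```bash
cat > ang.py <<'E'
from h import *
def polar(n,p,z,cen,r0,r1,bright):
    c=calibration(n);r=np.arange(r0,r1,.0005);a=np.radians(np.arange(-180,180,.25))
    P=np.stack([cen[0]+r[:,None]*np.cos(a),cen[1]+r[:,None]*np.sin(a),np.full((len(r),len(a)),z)],-1)
    uv=np.array([proj(c,q) for q in P.reshape(-1,3)],np.float32).reshape(len(r),len(a),2)
    g=cv2.remap(cv2.cvtColor(p,cv2.COLOR_BGR2GRAY),uv[...,0],uv[...,1],cv2.INTER_LINEAR).astype(float)
    m=g.mean(0);m=m if bright else -m
    return np.degrees(a),m
def peak(a,m,lo,hi):
    k=(a>lo)&(a<hi);A=a[k];M=m[k];i=M.argmax();w=np.abs(A-A[i])<5
    v=np.clip(M[w]-(M[i]+np.median(M))/2,0,None);return round((A[w]*v).sum()/v.sum(),2),round(M[i]-np.median(M),1)
def cen(n,p,z,guess):   # dial disc: dark region centroid/hull fit
    c=calibration(n);g=cv2.cvtColor(p,cv2.COLOR_BGR2GRAY)
    return guess
E
python3 - <<'E'
from ang import *
p,_=capture("side");p0=cv2.imread("pics/side0.png");t0=cv2.imread("pics/top0.png")
for dx in (-.002,0,.002):
  for dy in (-.002,0,.002):
    C=(.537+dx,.0108+dy)
    print(dx,dy,"side now idx",peak(*polar("side",p,.0445,C,.030,.050,True),-100,-20),"side0 idx",peak(*polar("side",p0,.0445,C,.030,.050,True),140,180),"line side0",peak(*polar("side",p0,.034,C,.060,.067,False),-50,-10),
    "top0 idx",peak(*polar("top",t0,.0445,C,.030,.050,True),140,180),"line",peak(*polar("top",t0,.034,C,.060,.067,False),-50,-10))
E
```

```text
-0.002 -0.002 side now idx (np.float64(-71.75), np.float64(200.2)) side0 idx (np.float64(161.74), np.float64(129.3)) line side0 (np.float64(-23.93), np.float64(85.9)) top0 idx (np.float64(161.4), np.float64(166.8)) line (np.float64(-24.01), np.float64(180.3))
-0.002 0 side now idx (np.float64(-72.43), np.float64(200.1)) side0 idx (np.float64(164.43), np.float64(126.7)) line side0 (np.float64(-25.5), np.float64(83.4)) top0 idx (np.float64(164.12), np.float64(168.5)) line (np.float64(-25.64), np.float64(179.7))
-0.002 0.002 side now idx (np.float64(-72.99), np.float64(194.7)) side0 idx (np.float64(167.19), np.float64(123.0)) line side0 (np.float64(-27.07), np.float64(79.9)) top0 idx (np.float64(166.82), np.float64(167.5)) line (np.float64(-27.26), np.float64(178.9))
0 -0.002 side now idx (np.float64(-74.51), np.float64(200.4)) side0 idx (np.float64(162.6), np.float64(134.0)) line side0 (np.float64(-24.82), np.float64(88.7)) top0 idx (np.float64(162.13), np.float64(167.2)) line (np.float64(-24.83), np.float64(180.2))
0 0 side now idx (np.float64(-75.06), np.float64(202.0)) side0 idx (np
[... 507 characters left out ...]
dx (np.float64(163.36), np.float64(133.7)) line side0 (np.float64(-25.68), np.float64(88.7)) top0 idx (np.float64(162.88), np.float64(167.6)) line (np.float64(-25.58), np.float64(167.8))
0.002 0 side now idx (np.float64(-77.81), np.float64(206.1)) side0 idx (np.float64(166.12), np.float64(134.4)) line side0 (np.float64(-27.27), np.float64(89.5)) top0 idx (np.float64(165.58), np.float64(168.1)) line (np.float64(-27.23), np.float64(176.9))
0.002 0.002 side now idx (np.float64(-78.48), np.float64(205.2)) side0 idx (np.float64(168.69), np.float64(133.0)) line side0 (np.float64(-28.85), np.float64(88.3)) top0 idx (np.float64(168.31), np.float64(167.9)) line (np.float64(-28.87), np.float64(179.0))
```

About 48° remains. I'll push roughly 40° more, then measure.

>>> move_arm --moves '[{"tx": 0.36, "ty": -0.018, "tz": 0.0, "twist": -0.1, "gripper": 0.0}, {"tx": 0.36, "ty": -0.018, "tz": 0.0, "twist": -0.1, "gripper": 0.0}, {"tx": 0.36, "ty": -0.018, "tz": 0.0, "twist": -0.1, "gripper": 0.0}, {"tx": 0.36, "ty": -0.018, "tz": 0.0, "twist": -0.1, "gripper": 0.0}, {"tx": 0.36, "ty": -0.018, "tz": 0.0, "twist": -0.1, "gripper": 0.0}, {"tx": 0.36, "ty": -0.018, "tz": 0.0, "twist": -0.1, "gripper": 0.0}, {"tx": 0.0, "ty": 0.0, "tz": 0.0, "twist": 0.0, "gripper": 0.0}, {"tx": 0.0, "ty": 0.0, "tz": 0.0, "twist": 0.0, "gripper": 0.0}]'

```text
time_s: 7.92
ee_pos: [0.5707, 0.0262, 0.0545]
tcp_rot: [0.522, 0.853, 0.0, 0.001]
force: [0.2, -1.9, 1.2]
grip_width: 0.002
finger_force: 0.9
```

```bash
cat > see.py <<'E'
from ang import *
import sys
s=read_state();r=(s["ee_pos"]-np.array([.537,.0108,0]))[:2];y=R.from_quat(s["tcp_rot"]).apply([0,1,0])
print(s["time_s"],s["ee_pos"],s["force"].round(1),np.hypot(*r).round(4),np.degrees(np.arctan2(r[1],r[0])).round(1),np.degrees(np.arctan2(y[1],y[0])).round(1))
I={n:capture(n)[0] for n in ("side","top")}
for n in I:
  for C in ((.537,.0108),(.538,.0108),(.537,.0125)):
    print(n,C,"idx",peak(*polar(n,I[n],.0445,C,.046,.052,True),-90,0),"line",peak(*polar(n,I[n],.034,C,.057,.064,False),-50,-10))
f=lambda a:cv2.resize(a,(400,300),interpolation=cv2.INTER_CUBIC)
cv2.imwrite("pics/%s.png"%sys.argv[1],np.hstack([f(I["side"][150:240,240:360]),f(I["top"][167:257,256:376])]))
E
python3 see.py s4
```

```text
7.9167 [0.57073845 0.02616492 0.05453702] [ 0.2 -1.9  1.2] 0.0371 24.5 27.1
side (0.537, 0.0108) idx (np.float64(-41.52), np.float64(180.4)) line (np.float64(-26.26), np.float64(77.1))
side (0.538, 0.0108) idx (np.float64(-42.34), np.float64(165.9)) line (np.float64(-26.72), np.float64(79.8))
side (0.537, 0.0125) idx (np.float64(-43.1), np.float64(190.2)) line (np.float64(-27.65), np.float64(73.3))
top (0.537, 0.0108) idx (np.float64(-22.72), np.float64(163.1)) line (np.float64(-12.59), np.float64(190.9))
top (0.538, 0.0108) idx (np.float64(-23.39), np.float64(160.5)) line (np.float64(-12.58), np.float64(189.8))
top (0.537, 0.0125) idx (np.float64(-43.17), np.float64(164.1)) line (np.float64(-13.33), np.float64(190.8))
```

View pics/s4.png

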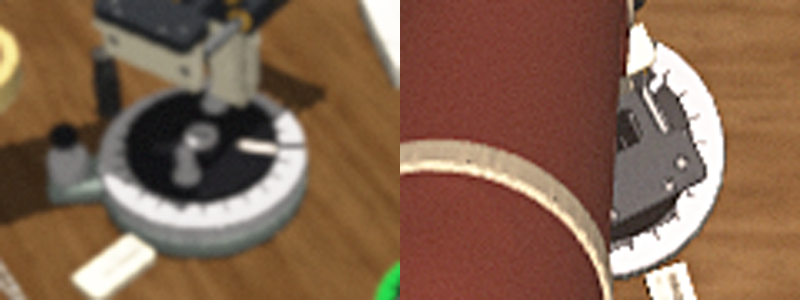

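The side half shows the index line ending at (275,148) and the long line at (290,147). Measured, about 15.3° is left. I'll push in smaller steps and measure numerically.

>>> move_arm --moves '[{"tx": 0.36, "ty": -0.018, "tz": 0.0, "twist": -0.1, "gripper": 0.0}, {"tx": 0.36, "ty": -0.018, "tz": 0.0, "twist": -0.1, "gripper": 0.0}, {"tx": 0.0, "ty": 0.0, "tz": 0.0, "twist": 0.0, "gripper": 0.0}, {"tx": 0.0, "ty": 0.0, "tz": 0.0, "twist": 0.0, "gripper": 0.0}]'

```text
time_s: 8.35
ee_pos: [0.5662, 0.0332, 0.054]
tcp_rot: [0.433, 0.901, 0.001, 0.001]
force: [0.5, 0.2, 0.2]
grip_width: 0.003
finger_force: 0.7
```

```bash
python3 see.py s5 | head -4
```

```text
8.35 [0.56624387 0.03320842 0.0539838 ] [0.5 0.2 0.2] 0.0368 37.5 38.7
side (0.537, 0.0108) idx (np.float64(-29.04), np.float64(197.4)) line (np.float64(-26.25), np.float64(77.5))
side (0.538, 0.0108) idx (np.float64(-29.6), np.float64(191.0)) line (np.float64(-26.71), np.float64(79.6))
side (0.537, 0.0125) idx (np.float64(-30.94), np.float64(201.9)) line (np.float64(-27.65), np.float64(74.4))
```

>>> move_arm --moves '[{"tx": 0.16, "ty": -0.004, "tz": 0.0, "twist": -0.044, "gripper": 0.0}, {"tx": 0.0, "ty": 0.0, "tz": 0.0, "twist": 0.0, "gripper": 0.0}, {"tx": 0.0, "ty": 0.0, "tz": 0.0, "twist": 0.0, "gripper": 0.0}, {"tx": 0.0, "ty": 0.0, "tz": 0.0, "twist": 0.0, "gripper": 0.0}]'

```text
time_s: 8.78
ee_pos: [0.5648, 0.0344, 0.0537]
tcp_rot: [0.412, 0.911, 0.0, 0.0]
force: [2.3, -1.0, 1.1]
grip_width: 0.008
finger_force: 0.8
```

```bash
python3 see.py s6 | head -4; python3 - <<'E'
from ang import *
# axis from scale/dial in the clear first pictures: dial-disc hull at z=.0445 and collar
for n,(x,y) in (("top",(316,212)),("side",(301,195))):
    p=cv2.imread(f"pics/{n}0.png");c=calibration(n);g=cv2.cvtColor(p,cv2.COLOR_BGR2GRAY)
    P=[]
    for a in np.radians(np.arange(0,360,3)):   # outward from axis, last dark->bright edge at the dial's rim
        r=np.arange(.046,.060,.00025);v=cv2.remap(g,*[np.array([proj(c,(.537+q*np.cos(a),.0108+q*np.sin(a),.0445)) for q in r],np.float32)[:,i] for i in (0,1)],cv2.INTER_LINEAR).ravel().astype(float)
        i=np.diff(v).argmax()
        if np.diff(v)[i]>4: P.append((.537+r[i]*np.cos(a),.0108+r[i]*np.sin(a)))
    P=np.array(P)
    for _ in range(4):
        A=np.c_[2*P,np.ones(len(P))];s=np.linalg.lstsq(A,(P**2).sum(1),rcond=None)[0];rr=np.sqrt(s[2]+s[:2]@s[:2]);e=abs(np.hypot(*(P-s[:2]).T)-rr);P=P[e<max(.0008,2*np.median(e))]
    print(n,s[:2],rr,len(P))
E
```

```text
8.7833 [0.56482281 0.03440362 0.05369269] [ 2.3 -1.   1.1] 0.0365 40.3 41.3
side (0.537, 0.0108) idx (np.float64(-25.82), np.float64(174.2)) line (np.float64(-26.25), np.float64(77.2))
side (0.538, 0.0108) idx (np.float64(-26.48), np.float64(168.0)) line (np.float64(-26.73), np.float64(79.6))
side (0.537, 0.0125) idx (np.float64(-27.6), np.float64(179.2)) line (np.float64(-27.63), np.float64(74.1))
top [0.53630982 0.01107925] 0.05275266852344839 95
side [0.53523708 0.00605925] 0.052783281891938344 68
```

The side view says the dial is within about 0.4° of set. I'll back off without touching the stud, rise, and clear the top view to check.

>>> move_arm --moves '[{"tx": -0.7, "ty": 0.0, "tz": 0.0, "twist": 0.0, "gripper": 0.0}, {"tx": 0.0, "ty": 0.0, "tz": -3.5, "twist": 0.0, "gripper": 0.0}, {"tx": 0.0, "ty": 0.0, "tz": -4.0, "twist": 0.0, "gripper": 0.0}, {"tx": 0.0, "ty": 0.0, "tz": -4.0, "twist": 0.0, "gripper": 0.0}, {"tx": 0.0, "ty": 0.0, "tz": -4.0, "twist": 0.0, "gripper": 0.0}]'

```text
time_s: 9.3
ee_pos: [0.5675, 0.0288, 0.2096]
tcp_rot: [0.412, 0.911, -0.001, -0.002]
force: [-0.1, 0.0, -0.5]
grip_width: 0.011
finger_force: 0.0
```

>>> move_arm --moves '[{"tx": 3.3, "ty": 1.4, "tz": 0.0, "twist": 0.0, "gripper": 0.0}, {"tx": 3.3, "ty": 1.4, "tz": 0.0, "twist": 0.0, "gripper": 0.0}, {"tx": 3.3, "ty": 1.4, "tz": 0.0, "twist": 0.0, "gripper": 0.0}, {"tx": 3.3, "ty": 1.4, "tz": 0.0, "twist": 0.0, "gripper": 0.0}, {"tx": 3.3, "ty": 1.4, "tz": 0.0, "twist": 0.0, "gripper": 0.0}, {"tx": 3.3, "ty": 1.4, "tz": 0.0, "twist": 0.0, "gripper": 0.0}, {"tx": 3.3, "ty": 1.4, "tz": 0.0, "twist": 0.0, "gripper": 0.0}, {"tx": 3.3, "ty": 1.4, "tz": 0.0, "twist": 0.0, "gripper": 0.0}, {"tx": 3.3, "ty": 1.4, "tz": 0.0, "twist": 0.0, "gripper": 0.0}]'

```text
time_s: 10.05
ee_pos: [0.4654, 0.3358, 0.208]
tcp_rot: [0.412, 0.911, -0.001, -0.001]
force: [0.8, 1.0, -0.3]
grip_width: 0.006
finger_force: 0.0
```

```bash
python3 see.py s7; python3 - <<'E'
from ang import *
c=calibration("top");p,_=capture("top");hsv=cv2.cvtColor(p,cv2.COLOR_BGR2HSV)
# pin head: dark blob near (293,256)
roi=np.zeros(p.shape[:2],np.uint8);cv2.circle(roi,(293,256),9,255,-1)
m=((hsv[...,2]<90).astype(np.uint8)*255)&roi
M=cv2.moments(m,True);u,v=M["m10"]/M["m00"],M["m01"]/M["m00"];q=onplane(c,u,v,.056)
print("pin",u,v,q,M["m00"],np.linalg.norm(q[:2]-[.5365,.011]),np.degrees(np.arctan2(q[1]-.011,q[0]-.5365)))
E
```

```text
10.05 [0.46536092 0.33581681 0.20803692] [ 0.8  1.  -0.3] 0.3328 102.4 41.4
side (0.537, 0.0108) idx (np.float64(-25.66), np.float64(163.5)) line (np.float64(-26.25), np.float64(77.4))
side (0.538, 0.0108) idx (np.float64(-26.32), np.float64(156.2)) line (np.float64(-26.74), np.float64(79.8))
side (0.537, 0.0125) idx (np.float64(-27.45), np.float64(169.3)) line (np.float64(-27.62), np.float64(73.7))
top (0.537, 0.0108) idx (np.float64(-25.98), np.float64(170.3)) line (np.float64(-26.46), np.float64(180.4))
top (0.538, 0.0108) idx (np.float64(-26.45), np.float64(158.5)) line (np.float64(-26.85), np.float64(178.5))
top (0.537, 0.0125) idx (np.float64(-27.74), np.float64(171.3)) line (np.float64(-27.9), np.float64(181.1))
pin 291.72549019607845 255.7843137254902 [0.45311678 0.05228052 0.056     ] 51.0 0.09304215375620074 153.6613740895633
```

View pics/s7.png

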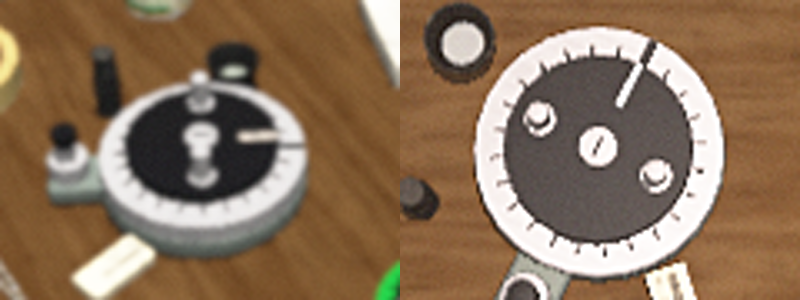

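The top half shows the white index line (620,103)–(642,62) running straight into the long black line at (650,45). The dial is within about 0.3° of set. The pin is at about (0.453, 0.052), 93 mm from the axis at 153.7°, which matches the model. I'll go above it.

>>> move_arm --moves '[{"tx": -2.56, "ty": -2.45, "tz": 0.0, "twist": 0.0, "gripper": 0.0}, {"tx": -2.56, "ty": -2.45, "tz": 0.0, "twist": 0.0, "gripper": 0.0}, {"tx": -2.56, "ty": -2.45, "tz": 0.0, "twist": 0.0, "gripper": 0.0}, {"tx": -2.56, "ty": -2.45, "tz": 0.0, "twist": 0.0, "gripper": 0.0}, {"tx": -2.56, "ty": -2.45, "tz": 0.0, "twist": 0.0, "gripper": 0.0}, {"tx": -2.56, "ty": -2.45, "tz": 0.0, "twist": 0.0, "gripper": 0.0}, {"tx": -2.56, "ty": -2.45, "tz": 0.0, "twist": 0.0, "gripper": 0.0}, {"tx": -2.56, "ty": -2.45, "tz": 0.0, "twist": 0.0, "gripper": 0.0}, {"tx": 0.0, "ty": 0.0, "tz": 0.0, "twist": 0.0, "gripper": 0.0}]'

```text
time_s: 10.95
ee_pos: [0.454, 0.0413, 0.2085]
tcp_rot: [0.418, 0.908, -0.003, -0.0]
force: [0.7, 0.1, -0.8]
grip_width: 0.008
finger_force: 0.0
```

>>> move_arm --moves '[{"tx": 0.0, "ty": 0.0, "tz": 3.5, "twist": 0.0, "gripper": 0.0}, {"tx": 0.0, "ty": 0.0, "tz": 3.5, "twist": 0.0, "gripper": 0.0}, {"tx": 0.0, "ty": 0.0, "tz": 3.5, "twist": 0.0, "gripper": 0.0}, {"tx": 0.0, "ty": 0.0, "tz": 3.0, "twist": 0.0, "gripper": 0.0}, {"tx": 0.0, "ty": 0.0, "tz": 0.0, "twist": 0.0, "gripper": 0.0}, {"tx": 0.0, "ty": 0.0, "tz": 0.0, "twist": 0.0, "gripper": 0.0}]'

```text
time_s: 11.45
ee_pos: [0.4542, 0.0506, 0.0728]
tcp_rot: [0.412, 0.911, -0.002, -0.002]
force: [0.2, -1.1, 0.9]
grip_width: 0.006
finger_force: 0.0
```

>>> move_arm --moves '[{"tx": 0.2, "ty": 0.0, "tz": 0.5, "twist": 0.0, "gripper": 0.0}, {"tx": 0.0, "ty": 0.0, "tz": 0.5, "twist": 0.0, "gripper": 0.0}, {"tx": 0.0, "ty": 0.0, "tz": 0.4, "twist": 0.0, "gripper": 0.0}, {"tx": 0.0, "ty": 0.0, "tz": 0.3, "twist": 0.0, "gripper": 0.0}, {"tx": 0.0, "ty": 0.0, "tz": 0.3, "twist": 0.0, "gripper": 0.0}, {"tx": 0.0, "ty": 0.0, "tz": 0.2, "twist": 0.0, "gripper": 0.0}, {"tx": 0.0, "ty": 0.0, "tz": 0.2, "twist": 0.0, "gripper": 0.0}, {"tx": 0.0, "ty": 0.0, "tz": 0.0, "twist": 0.0, "gripper": 0.0}]'

```text
time_s: 12.12
ee_pos: [0.4549, 0.0535, 0.05]
tcp_rot: [0.411, 0.912, 0.0, 0.001]
force: [0.3, 0.3, 2.5]
grip_width: 0.007
finger_force: 0.9
```

>>> move_arm --moves '[{"tx": 0.0, "ty": 0.0, "tz": 0.15, "twist": 0.0, "gripper": 0.0}, {"tx": 0.0, "ty": 0.0, "tz": 0.1, "twist": 0.0, "gripper": 0.0}, {"tx": 0.0, "ty": 0.0, "tz": 0.0, "twist": 0.0, "gripper": 0.0}, {"tx": 0.0, "ty": 0.0, "tz": 0.0, "twist": 0.0, "gripper": 0.0}]'

```text
time_s: 12.45
ee_pos: [0.455, 0.0535, 0.0482]
tcp_rot: [0.411, 0.911, 0.001, 0.001]
force: [-0.1, 0.5, 11.1]
grip_width: 0.004
finger_force: 5.6
```

>>> move_arm --moves '[{"tx": 0.0, "ty": 0.0, "tz": 0.1, "twist": 0.0, "gripper": 0.0}, {"tx": 0.0, "ty": 0.0, "tz": 0.0, "twist": 0.0, "gripper": 0.0}, {"tx": 0.0, "ty": 0.0, "tz": 0.0, "twist": 0.0, "gripper": 0.0}, {"tx": 0.0, "ty": 0.0, "tz": 0.0, "twist": 0.0, "gripper": 0.0}]'

```text
time_s: 12.78
ee_pos: [0.455, 0.0535, 0.0481]
tcp_rot: [0.411, 0.911, 0.001, 0.001]
force: [-3.3, -0.7, 19.9]
grip_width: 0.006
finger_force: 9.9
```

The z reading holds at 48.1 mm while the force climbed from 11 to 20 N, so the pin is on its stop. I'll lift straight off, clear the view and check.

>>> move_arm --moves '[{"tx": 0.0, "ty": 0.0, "tz": -1.0, "twist": 0.0, "gripper": 0.0}, {"tx": 0.0, "ty": 0.0, "tz": -4.0, "twist": 0.0, "gripper": 0.0}, {"tx": 0.0, "ty": 0.0, "tz": -4.0, "twist": 0.0, "gripper": 0.0}, {"tx": 0.0, "ty": 0.0, "tz": -4.0, "twist": 0.0, "gripper": 0.0}, {"tx": 0.0, "ty": 0.0, "tz": -3.0, "twist": 0.0, "gripper": 0.0}]'

```text
time_s: 13.2
ee_pos: [0.4546, 0.0534, 0.2089]
tcp_rot: [0.411, 0.911, 0.001, 0.001]
force: [0.2, 0.2, 0.2]
grip_width: 0.005
finger_force: 0.0
```

>>> move_arm --moves '[{"tx": 2.6, "ty": 2.4, "tz": 0.0, "twist": 0.0, "gripper": 0.0}, {"tx": 2.6, "ty": 2.4, "tz": 0.0, "twist": 0.0, "gripper": 0.0}, {"tx": 2.6, "ty": 2.4, "tz": 0.0, "twist": 0.0, "gripper": 0.0}, {"tx": 2.6, "ty": 2.4, "tz": 0.0, "twist": 0.0, "gripper": 0.0}, {"tx": 2.6, "ty": 2.4, "tz": 0.0, "twist": 0.0, "gripper": 0.0}, {"tx": 2.6, "ty": 2.4, "tz": 0.0, "twist": 0.0, "gripper": 0.0}, {"tx": 2.6, "ty": 2.4, "tz": 0.0, "twist": 0.0, "gripper": 0.0}, {"tx": 2.6, "ty": 2.4, "tz": 0.0, "twist": 0.0, "gripper": 0.0}, {"tx": 0.0, "ty": 0.0, "tz": 0.0, "twist": 0.0, "gripper": 0.0}]'

```text
time_s: 13.95
ee_pos: [0.4577, 0.3456, 0.2052]
tcp_rot: [0.406, 0.914, 0.002, -0.002]
force: [0.5, 0.3, -0.1]
grip_width: 0.006
finger_force: 0.0
```

```bash
python3 see.py s8; python3 - <<'E'
from ang import *
c=calibration("top");d=capture("top")[1];d0=np.load("top_d.npy")
for nm,dd in (("before",d0),("now",d)):
    q=[(np.array(c["origin"])+ray(c,u,v)*dd[v,u])[2] for u in (291,292,293) for v in (255,256,257)]
    print(nm,"pin top z",np.round(np.median(q),4))
E
```

```text
13.95 [0.45765291 0.34563929 0.20518584] [ 0.5  0.3 -0.1] 0.3441 103.3 42.1
side (0.537, 0.0108) idx (np.float64(-25.7), np.float64(164.2)) line (np.float64(-26.24), np.float64(77.4))
side (0.538, 0.0108) idx (np.float64(-26.21), np.float64(156.7)) line (np.float64(-26.73), np.float64(79.6))
side (0.537, 0.0125) idx (np.float64(-27.49), np.float64(170.2)) line (np.float64(-27.62), np.float64(73.9))
top (0.537, 0.0108) idx (np.float64(-25.99), np.float64(169.8)) line (np.float64(-26.46), np.float64(181.5))
top (0.538, 0.0108) idx (np.float64(-26.45), np.float64(158.2)) line (np.float64(-26.86), np.float64(180.1))
top (0.537, 0.0125) idx (np.float64(-27.74), np.float64(171.2)) line (np.float64(-27.89), np.float64(181.4))
before pin top z 0.0606
now pin top z 0.0496
```

View pics/s8.png

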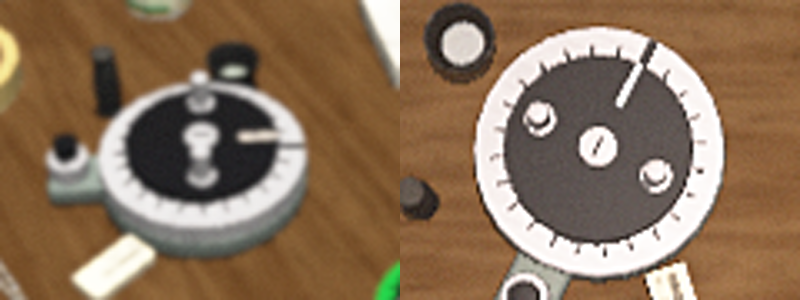

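The index line (642,62) still meets the long line at (650,45). The pin head at side (65,147) is about 10 mm lower, and the neighbours and the fixture haven't moved. I'm handing in.

```bash
python3 -c "
from rig import *
print(finish_job())"
```

```text
the job is handed in; nothing more can be done
None
```

The job is handed in at about 14 s: the dial is set on the long line to within about 0.5° as measured, the lock pin is pressed fully down, and nothing else in view of the fixture was seen to move.

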